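Fit two D cells into the sprung battery pockets of an opened radio

TASK

The radio on the bench has its back off for repair: fit the two loose D cells into its two battery pockets, one cell per pocket, each the right way round with its flat base on the coil spring and its nub on the flat contact, and lying fully down in the pocket. The pockets are shorter than a cell until the spring is pushed back, so ease each cell in rather than forcing or dropping it, and leave the things lying around the radio where they are.

Things in the scene. Friction and masses are not known exactly. Their poses are not given: they have to be found in the camera images.
- radio: portable radio, front shell face down, fixed to the bench, open upwards: 170 mm along its x, 230 mm along its y, rim 3 mm thick, 28 mm high. Origin: centre of its underside; z up. The black battery holder lies along its +x rim (the far side from the robot). On its -x half: loudspeaker, circuit board, up to 34 mm high. Beside the holder's middle fingers find 23 mm free to the rim, 20 mm to the board.
- holder (a point): on the radio, x +38 mm, y 0, 10 mm above the bench, level with the pocket floors. The holder is screwed down through slotted feet, its middle up to 4 mm from here along +y or -y, unmeasured. Two pockets end to end along y, each 72 mm between end walls (3 mm thick, tops 30 mm above the bench), floor 26 mm wide; spring at its -y end, flat contact at its +y end. A cell at home: top 44 mm above the bench.
- holder_mouth (a point): 20 mm above holder, level with the tops of the side lugs that hold a cell sideways: 37 mm between them, mouths flared, within 20 mm of a pocket's spring-end wall and within 12 mm of its flat contact. Between the lugs, for 40 mm, a pocket's sides are open, and fingers can reach down beside the cell to the shell's floor (3 mm above the bench).
- spring_1 (a joint): conical coil spring of pocket 1, metres pushed back (0 free, 0.012 stop; 0.0075 with a cell at home). Its tip, a disc 10 mm across, stands 18 mm out of the end wall when free, centred 17.1 mm above the pocket floor, leaving 54 mm to the flat contact. 2 N to start, then 0.8 N per mm, 11.6 N at the stop. A cell tilted 25 to 35 degrees, base low, needs about 10 mm of push to swing down.
- spring_2 (a joint): conical coil spring of pocket 2, metres pushed back (0 free, 0.012 stop; 0.0075 with a cell at home). Its tip, a disc 10 mm across, stands 18 mm out of the end wall when free, centred 17.1 mm above the pocket floor, leaving 54 mm to the flat contact. 2 N to start, then 0.8 N per mm, 11.6 N at the stop. A cell tilted 25 to 35 degrees, base low, needs about 10 mm of push to swing down.
- pocket_1_contact (a point): pocket 1 (towards the radio's -y end): middle of the bright flat contact on its +y end wall, where the nub's face rests when the cell is home, for a holder in the middle of its slots; a point of the radio shell, so it does not follow the holder's shift. 17.1 mm above the pocket floor. Axes as the radio's.
- pocket_1_base (a point): pocket 1: point 61.5 mm from its contact point along the radio's -y, where the middle of the flat base of a cell at home is, the spring's tip against it; also for a holder in the middle of its slots. Axes as the radio's.
- pocket_2_contact (a point): pocket 2 (towards the radio's +y end): middle of the bright flat contact on its +y end wall, where the nub's face rests when the cell is home, for a holder in the middle of its slots; a point of the radio shell, so it does not follow the holder's shift. 17.1 mm above the pocket floor. Axes as the radio's.
- pocket_2_base (a point): pocket 2: point 61.5 mm from its contact point along the radio's -y, where the middle of the flat base of a cell at home is, the spring's tip against it; also for a holder in the middle of its slots. Axes as the radio's.
- cell_1: D-size cell: cylinder 34.2 mm across, 61.5 mm long over all (can 59.5 mm, and a nub 10 mm across standing 2 mm out of one end), dark sleeve, bronze band near the nub end, steel ends, 100 to 170 g. Starts lying on the bench, clear of other things, nub within 95 degrees of world +y. Origin on its axis at mid-length; its x runs from flat base to nub; its roll about x is arbitrary.
- cell_1_nub (a point): middle of the nub's face of cell_1 (+30.75 mm on its x)
- cell_1_base (a point): middle of the flat base of cell_1 (-30.75 mm on its x)
- cell_2: D-size cell: cylinder 34.2 mm across, 61.5 mm long over all (can 59.5 mm, and a nub 10 mm across standing 2 mm out of one end), dark sleeve, bronze band near the nub end, steel ends, 100 to 170 g. Starts lying on the bench, clear of other things, nub within 95 degrees of world +y. Origin on its axis at mid-length; its x runs from flat base to nub; its roll about x is arbitrary.
- cell_2_nub (a point): middle of the nub's face of cell_2 (+30.75 mm on its x)
- cell_2_base (a point): middle of the flat base of cell_2 (-30.75 mm on its x)
- back_cover: bystander: the radio's grey back cover, 170 x 230 x 45 mm, lying on the bench on the right
- screwdriver: bystander: screwdriver lying on the bench beyond the radio; origin at the middle of its underside
- solder_reel: bystander: solder reel lying flat, 56 mm across, 24 mm high
- screw_dish: bystander: round steel dish of screws, 104 mm across, 20 mm high
Things that resemble listed ones, but are neither listed nor needed, are in the scene too. Leave any green look-alike of the cell_1 alone.

How it is judged:
On the way:
1. a first cell is home in a pocket, the right way round (((horizontal distance between cell_1_nub and pocket_1_contact below 0.009 m and horizontal distance between cell_1_base and pocket_1_base below 0.009 m and z of cell_1_nub in the frame of pocket_1_contact below 0.004 m and z of cell_1_base in the frame of pocket_1_base below 0.004 m and value of joint spring_1 between 0.0055 and 0.0095 m) or (horizontal distance between cell_1_nub and pocket_2_contact below 0.009 m and horizontal distance between cell_1_base and pocket_2_base below 0.009 m and z of cell_1_nub in the frame of pocket_2_contact below 0.004 m and z of cell_1_base in the frame of pocket_2_base below 0.004 m and value of joint spring_2 between 0.0055 and 0.0095 m) or (horizontal distance between cell_2_nub and pocket_1_contact below 0.009 m and horizontal distance between cell_2_base and pocket_1_base below 0.009 m and z of cell_2_nub in the frame of pocket_1_contact below 0.004 m and z of cell_2_base in the frame of pocket_1_base below 0.004 m and value of joint spring_1 between 0.0055 and 0.0095 m) or (horizontal distance between cell_2_nub and pocket_2_contact below 0.009 m and horizontal distance between cell_2_base and pocket_2_base below 0.009 m and z of cell_2_nub in the frame of pocket_2_contact below 0.004 m and z of cell_2_base in the frame of pocket_2_base below 0.004 m and value of joint spring_2 between 0.0055 and 0.0095 m))), for 0.2 s.
At the end, for the whole second after the job is handed in: One cell lies at rest in each pocket: the middles of its nub's face and of its flat base each within 9 mm, level, of that pocket's contact point and base point and no more than 4 mm above them, and that pocket's spring is pushed back by 5.5 to 9.5 mm; the robot has let go ((((horizontal distance between cell_1_nub and pocket_1_contact below 0.009 m and horizontal distance between cell_1_base and pocket_1_base below 0.009 m and z of cell_1_nub in the frame of pocket_1_contact below 0.004 m and z of cell_1_base in the frame of pocket_1_base below 0.004 m and value of joint spring_1 between 0.0055 and 0.0095 m) and (horizontal distance between cell_2_nub and pocket_2_contact below 0.009 m and horizontal distance between cell_2_base and pocket_2_base below 0.009 m and z of cell_2_nub in the frame of pocket_2_contact below 0.004 m and z of cell_2_base in the frame of pocket_2_base below 0.004 m and value of joint spring_2 between 0.0055 and 0.0095 m)) or ((horizontal distance between cell_1_nub and pocket_2_contact below 0.009 m and horizontal distance between cell_1_base and pocket_2_base below 0.009 m and z of cell_1_nub in the frame of pocket_2_contact below 0.004 m and z of cell_1_base in the frame of pocket_2_base below 0.004 m and value of joint spring_2 between 0.0055 and 0.0095 m) and (horizontal distance between cell_2_nub and pocket_1_contact below 0.009 m and horizontal distance between cell_2_base and pocket_1_base below 0.009 m and z of cell_2_nub in the frame of pocket_1_contact below 0.004 m and z of cell_2_base in the frame of pocket_1_base below 0.004 m and value of joint spring_1 between 0.0055 and 0.0095 m))) and linear speed of each of cell_1, cell_2 below 0.02 m/s and angular speed of each of cell_1, cell_2 below 0.2 rad/s); the robot touches nothing.
It fails at once if the back cover, screwdriver, solder reel or screw dish is moved by more than 20 mm (distance of any of back_cover, screwdriver, solder_reel, screw_dish from where it was at the start of the episode above 0.02 m).
It fails at once if cell_1 is forced or dropped into the radio: more than 50 N between them (contact force between cell_1 and radio above 50 N).
It fails at once if cell_2 is forced or dropped into the radio: more than 50 N between them (contact force between cell_2 and radio above 50 N).
It also fails if it takes over 61 s, if anything falls off the work surface, if the arm or the gripper's body presses on something with over 40 N, if the wrist force passes 120 N, or if a joint passes its speed limit or range.

ROBOT

A 7-joint arm with a two-finger parallel gripper is mounted at the origin on the work surface. World frame = base frame: x ahead of the robot, y to its left, z up, the work surface at z = 0. Lengths are in m, angles in rad, forces in N, time in s.
With the tool pointing down it reaches from about 0.35 to 0.9 m from the base axis. Payload 7.2 kg.
Tool frame: the origin (TCP) lies between the finger pads; the fingertips stand 25 mm ahead of it and the grasp point (between the pads) lies 6 mm ahead of it; z points along the fingers, y is the direction in which the jaws open and shut (so a half turn about z gives the same grasp; the last joint's range is limited). The gripper opens to 88 mm and grips with 3 to 60 N. Pads are 20 mm wide; open, the fingers measure 115 mm over their backs; the gripper's body (75 mm by 178 mm) begins 61 mm behind the grasp point.
Start: joints at [1.236, 0.411, -0.013, 1.596, 0.006, 1.134, -0.082], TCP at [0.165, -0.603, 0.248] pointing down, gripper open.
Joint ranges: [-2.95, 2.95], [-0.29, 1.99], [-1.47, 1.44], [0.14, 2.54], [-1.03, 4.17], [0.13, 1.85], [-2.86, 2.86]. Speed limits (rad/s): [2.39, 2.39, 3.01, 3.01, 3.14, 3.14, 3.14].

INTERFACE

Orientations are given as a unit quaternion [x, y, z, w].
In Python, from rig import * gives the robot as it stands.
- The arm moves only by the tool play_rows, never from a script. Its argument "increments" is a list of rows, each an object with "linear": the shift along the tool's x, y, z in cm, a list of three; "spin": the turn about the tool's z in rad. In form: [{"linear": [tx, ty, tz], "spin": spin}, ...]. A call has exactly 8 rows; each row shifts and turns the commanded pose from where the row before left it, along the tool's axes as they then stand; what a row does not reach is not made up. A row lasts 1/10 s, in which the tool goes at most 50 mm and 8.59 degrees, less where a joint would pass 70% of its speed; a pose out of reach is approached as far as the arm can. A call is refused whole if a number of a shift passes 5 or a number of a turn 0.15, either way. A call with a gripper value outside its range is refused whole. "fingers" is the opening, from 0 (shut) to 1 (fully open), set as the call begins (left out, the last holds). The fingers move at their own pace and stop on an object; the grip force is fixed at half the most. Time passes only in rows, so rows that do not move let the fingers close, or fill a call up. It gives the time, the measured TCP pose, the force and the opening at its end, in the units of the state.
- observe(): the state, without advancing time (a new reading comes with each control period).
- camera(name): name is "scene" or "top"; returns (picture, depth): 384x512x3 uint8, red, green, blue; 384x512 float32, m along the optical axis (not along the pixel's ray), 0 where there is no reading.
- camera_params(name): a dict with "fx", "fy", "cx", "cy" (pixels), "extrinsics" (4x4, takes a point from world to camera coordinates). Camera axes: x right, y up, looking along -z (the intrinsics and any distortion apply to the point x, -y, -z); pixel columns grow to the right and rows downward; lengths in m; the calibration is good to about 2 mm. A picture is of the moment at which its call begins. camera_params takes no time and is no camera call.
- hand_in(): hands the job in, once; it reports no verdict.
Trained networks look in the newest picture that a camera, given by its name, has taken for a name from the list of things; names that differ only in an ending like _2 or _b are one class to them, and where a whole thing is asked for, a point or a joint stands for the part that bears it (a point fixed in the world has none). Each returns a list of dicts, best first, with "conf" (0 to 1); they miss things now and then, are a little off and sometimes report something else, mostly with a low value. They report only what shows in the picture. A call takes as long as a camera call. They do not tell look-alikes from the thing itself.
- outline_of(camera, name): "pixels" (384x512 bool, what is visible of it) and "extent" ([left, top, width, height] in pixels, round what is visible of it).
The state is a dict: "t": time; "joint_pos": joint angles; "qvel": joint speeds; "joint_torque": joint torques, N m; "ee_pos": TCP position; "tool_rot": TCP orientation; "wrist_force": force on the tool from outside, world axes, zero at the start; "moment": the same for the moment, N m; "finger_gap": opening from 0.0 (shut) to 1.0 (fully open).
Only numpy, scipy, OpenCV 4.12 (cv2) and the standard library are available. Lean on these libraries where they do the work, as an engineer would, in place of code of your own. Each camera call takes 0.05 s, during which the arm holds its last target. There are 200 camera calls.

## Working session

There is one attempt and no reset: what is moved stays moved. The work goes in short steps, Python scripts to look and compute and a tool call to move; the robot and the scene stay as the last step left them, time stands still between calls to the robot, and variables do not carry over. Pictures are saved under pics/ and viewed, about 8 in all and at most 12, crops included, and the job is handed in when it is done.

Besides the shell and the picture viewer there is one more tool, called after "Request:" as name(argument=value, ...), one argument or row to a line, values as JSON. play_rows: Moves the arm, as the interface text tells. Its arguments: {"type":"object","properties":{"increments":{"type":"array","items":{"type":"object","properties":{"linear":{"type":"array","items":{"type":"number"}},"spin":{"type":"number"}}}},"fingers":{"type":"number"}},"required":["increments"]}

```bash
mkdir -p pics; cat > h.py <<'E'
from rig import *
import numpy as np, cv2
def look(name,fn=None):
    p,d=camera(name)
    if fn: cv2.imwrite('pics/'+fn,p[:,:,::-1])
    return p,d
def world(name,d,uv):
    c=camera_params(name); uv=np.atleast_2d(uv)
    z=np.array([d[int(round(v)),int(round(u))] for u,v in uv])
    P=np.c_[(uv[:,0]-c['cx'])/c['fx']*z,-(uv[:,1]-c['cy'])/c['fy']*z,-z,np.ones(len(z))]
    return (np.linalg.inv(c['extrinsics'])@P.T).T[:,:3]
def cloud(name,d):
    c=camera_params(name); v,u=np.mgrid[0:384,0:512]
    P=np.stack([(u-c['cx'])/c['fx']*d,-(v-c['cy'])/c['fy']*d,-d,np.ones_like(d)],-1)
    W=(P@np.linalg.inv(c['extrinsics']).T)[...,:3]; W[d==0]=np.nan
    return W
E
python3 - <<'E'
from h import *
print(observe())
p,d=look('top','top0.png'); W=cloud('top',d); np.savez('top0.npz',p=p,W=W)
for n in ['cell_1','radio','holder']:
    for o in outline_of('top',n)[:5]:
        m=o['pixels']; print(n,round(o['conf'],2),o['extent'],np.nanmedian(W[m],0).round(3),np.nanpercentile(W[m][:,2],[5,95]).round(3))
p2,d2=look('scene','scene0.png')
print(camera_params('top'))
cv2.imwrite('pics/both.png',cv2.resize(np.vstack([p,p2])[:,:,::-1],(800,1200))[:600*2])
E
```

```text
{'t': 0.0, 'joint_pos': array([ 1.23580772,  0.41190356, -0.01277342,  1.59703673,  0.00560942,
        1.13429081, -0.08221183]), 'qvel': array([ 0.00044804,  0.00037113, -0.00062941,  0.00138809,  0.00125967,
       -0.00054407, -0.00097233]), 'joint_torque': array([ 4.26420511e-04, -5.87947869e+01,  6.42173812e-01, -2.91078383e+01,
       -5.37754479e-02,  1.85492111e-02,  1.25543065e-04]), 'ee_pos': array([ 0.16464346, -0.60244276,  0.24680943]), 'tool_rot': array([ 9.91110989e-01,  1.33035204e-01, -1.54759259e-04, -7.86290957e-04]), 'wrist_force': array([-0.56693014,  1.35943566,  1.0103209 ]), 'moment': array([-0.02950931, -0.0244415 ,  0.04203721]), 'finger_gap': 1.0013886571040227}
cell_1 0.79 [163.6, 251.0, 14.8, 17.3] [0.36  0.275 0.032] [0.024 0.039]
cell_1 0.74 [146.3, 186.0, 15.3, 18.3] [0.574 0.33  0.032] [0.01  0.039]
cell_1 0.67 [192.9, 219.2, 23.8, 15.7] [0.468 0.165 0.032] [0.023 0.039]
cell_1 0.65 [188.5, 247.8, 25.0, 20.6] [0.367 0.175 0.032] [0.021 0.038]
cell_1 0.62 [163.0, 216.0, 18.7, 19.0] [0.464 0.268 0.031] [0.014 0.038]
radio 0.83 [262.0, 195.8, 73.8, 62.7] [ 0.47  -0.13   0.011] [-0.001  0.033]
holder 0.68 [259.5, 197.1, 76.5, 58.7] [ 0.47  -0.131  0.01 ] [-0.001  0.033]
{'fx': 499.21020602641323, 'fy': 499.21020602641323, 'cx': 253.48596536500182, 'cy': 191.66896421058493, 'extrinsics': array([[-0.01394849, -0.99969758, -0.02025332,  0.01798276],
       [ 0.98821899, -0.01687007,  0.15211388, -0.57451021],
       [-0.15240955, -0.01789296,  0.98815544, -1.54899062],
       [ 0.        ,  0.        ,  0.        ,  1.        ]])}
```

View pics/top0.png

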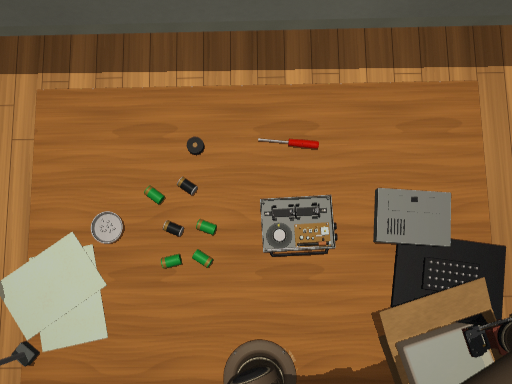

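View pics/scene0.png

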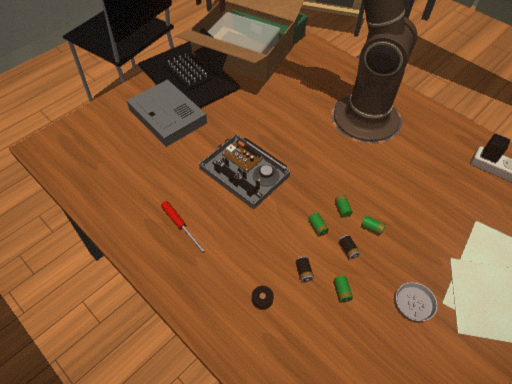

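Top picture: dark cells at (187,186) and (173,228); green look-alikes at (154,195), (206,227), (203,258), (172,261). Radio at (298,225) with its holder at the top (larger x). I'll take one enlarged crop to confirm these, and fit the poses.

```bash
cat > m.py <<'E'
from h import *
z=np.load('top0.npz'); p=z['p']; W=z['W']
p2=cv2.imread('pics/scene0.png')
c=lambda im,u,v,w,h,W_,H_: cv2.resize(im[v:v+h,u:u+w],(W_,H_),interpolation=cv2.INTER_CUBIC)
b=p[:,:,::-1].copy()
out=np.vstack([np.hstack([c(b,255,190,88,66,400,300),c(b,140,170,80,100,240,300),np.zeros((300,160,3),np.uint8)]),
 np.hstack([c(p2,195,130,100,75,400,300),c(p2,290,190,100,75,400,300)])])
cv2.imwrite('pics/crops.png',out)
for (u,v) in [(187,186),(173,228)]:
    m=np.zeros(W.shape[:2],bool); m[v-14:v+15,u-14:u+15]=1
    m&=(W[...,2]>0.012)
    g=p.astype(int); m&=~((g[...,1]-g[...,0]>25))   # not green
    n,l=cv2.connectedComponents(m.astype(np.uint8)); k=l[v,u]; m=l==k
    P=W[m]; P2=P[:,:2]
    q=P[P[:,2]>0.027][:,:2]; r=cv2.minAreaRect((P2*1000).astype(np.float32))
    ev,V=np.linalg.eigh(np.cov(P2.T)); a=V[:,1]; a=a*np.sign(a[1])
    print((u,v),m.sum(),'mean',P2.mean(0).round(4),'top',np.nanpercentile(P[:,2],98).round(4),'axis deg',np.degrees(np.arctan2(a[1],a[0])).round(1),'rect',np.round(r[0],1),np.round(r[1],1),round(r[2],1))
    s=(P2-P2.mean(0))@a; 
    for lo,hi in zip(np.percentile(s,[0,20,40,60,80]),np.percentile(s,[20,40,60,80,100])):
        print('   ',round(lo,3),round(hi,3),p[m][(s>=lo)&(s<=hi)].mean(0).round())
m=np.zeros(W.shape[:2],bool); m[190:262,255:340]=1
for zz in (0.02,0.024):
    P=W[m&(W[...,2]>zz)&(W[...,2]<0.05)]
    r=cv2.minAreaRect((P[:,:2]*1000).astype(np.float32)); print('radio',zz,r,P[:,:2].min(0),P[:,:2].max(0))
np.set_printoptions(linewidth=250)
print('z map (mm) rows',); print((W[193:258:1,258:340:2,2]*1000).round().astype(int))
print(W[200:226:5,298,0].round(3),W[200,260:340:10,1].round(3))
E
python3 m.py
```

```text
(187, 186) 200 mean [0.602  0.2254] top 0.0408 axis deg 54.5 rect [603.6 226.5] [61.4 34.4] 53.0
    -0.029 -0.019 [71. 68. 64.]
    -0.019 -0.007 [34. 33. 30.]
    -0.007 0.006 [36. 34. 30.]
    0.006 0.018 [42. 37. 31.]
    0.018 0.033 [128. 100.  58.]
(173, 228) 207 mean [0.4651 0.2693] top 0.0402 axis deg 66.3 rect [465.2 270.3] [61.  34.1] 66.6
    -0.029 -0.019 [69. 65. 60.]
    -0.019 -0.007 [36. 34. 31.]
    -0.007 0.006 [35. 33. 30.]
    0.006 0.018 [41. 37. 31.]
    0.018 0.032 [130. 100.  58.]
radio 0.02 ((467.3679504394531, -132.70428466796875), (187.09031677246094, 238.54148864746094), 2.39036226272583) [ 0.3707008 -0.2537407] [ 0.56309163 -0.01082991]
radio 0.024 ((468.2940368652344, -132.69744873046875), (185.01675415039062, 238.4168701171875), 2.617335081100464) [ 0.37333314 -0.2537407 ] [ 0.56309163 -0.01082991]
z map (mm) rows
[[ 0 -3 -4 ... -2  4  4]
 [ 8  5 -5 ...  1  2 -6]
 [ 1  1 -4 ...  0 -4 10]
 ...
 [ 8  0  1 ... -2 -2 -2]
 [10  2  0 ...  0  8  2]
 [-1 -3  3 ...  5 11  3]]
[0.551 0.532 0.518 0.501 0.486 0.469] [-0.011 -0.044 -0.076 -0.109 -0.141 -0.174 -0.207 -0.237]m.py:26: RuntimeWarning: invalid value encountered in cast
  print('z map (mm) rows',); print((W[193:258:1,258:340:2,2]*1000).round().astype(int))
```

View pics/crops.png

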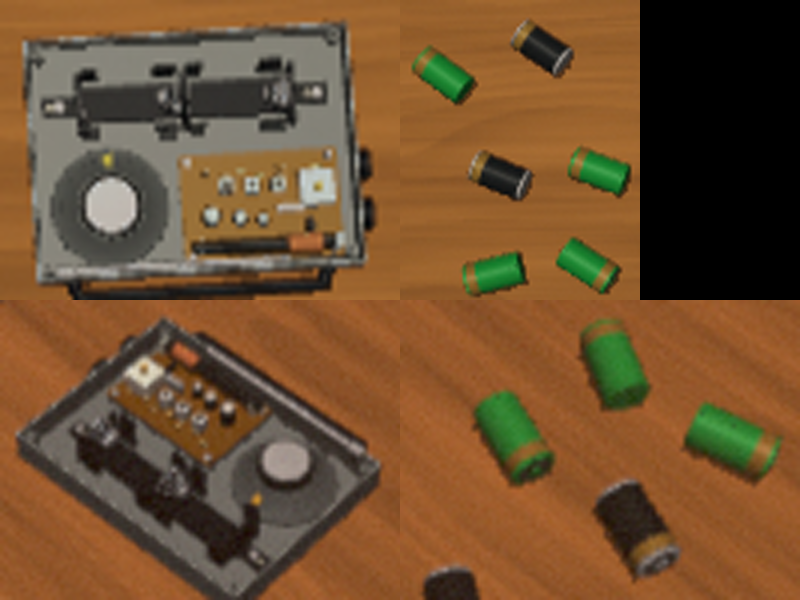

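```bash
cat >> h.py <<'E'
def onplane(name,uv,z):
    c=camera_params(name); M=np.linalg.inv(c['extrinsics']); o=M[:3,3]; uv=np.atleast_2d(uv).astype(float)
    D=np.c_[(uv[:,0]-c['cx'])/c['fx'],-(uv[:,1]-c['cy'])/c['fy'],-np.ones(len(uv))]@M[:3,:3].T
    return o+D*((z-o[2])/D[:,2])[:,None]
def proj(name,P):
    c=camera_params(name); Q=np.c_[np.atleast_2d(P),np.ones(len(np.atleast_2d(P)))]@c['extrinsics'].T
    return np.c_[c['cx']-c['fx']*Q[:,0]/Q[:,2],c['cy']+c['fy']*Q[:,1]/Q[:,2]]
E
python3 - <<'E'
from h import *
from scipy.optimize import least_squares
cr=lambda a:np.array(a)/(400/88.)+[255,190]-0.39
C=onplane('top',cr([(25,42),(346,24),(366,263),(37,280)]),0.028)
print(C.round(4), 'sides',[np.linalg.norm(C[i]-C[(i+1)%4]).round(4) for i in range(4)])
mod=np.array([(85,115),(85,-115),(-85,-115),(-85,115)])/1000.
def T(q,m): c,s=np.cos(q[2]),np.sin(q[2]); return np.array(q[:2])+m@np.array([[c,s],[-s,c]])
f=least_squares(lambda q:(T(q,mod)-C[:,:2]).ravel(),[.47,-.13,0]); q=f.x
print('top radio',q.round(4),np.degrees(q[2]).round(2),(f.fun*1000).round(1))
# scene camera corners from crop (195,130,100x75 ->400x300)
s=lambda a:np.array(a)/4.+[195,130]-0.375
p2=[(18,138),(165,20),(380,162)]   # crop y minus 300
D=onplane('scene',s(p2),0.028); print('scene',D.round(4))
# features
F=cr([(183,98),(172,102),(192,100),(80,106),(278,98)]); c,si=np.cos(q[2]),np.sin(q[2])
for name,zz in (('mid wall',.03),('p floor edges',.01)):
    G=onplane('top',F,zz)[:,:2]-q[:2]; print(name,(G@np.array([[c,-si],[si,c]])*1000).round(1))
np.save('radio.npy',q)
h=T(q,np.array([(.038,0),(.038,-.0015),(.038,.0735)])); print('holder, contact1, contact2',h.round(4))
for P in ([.603,.226],[.465,.270]): pass
o=observe(); 
from scipy.spatial.transform import Rotation as R
print(R.from_quat(o['tool_rot']).as_matrix().round(3))
# cell A,B check on plane z=.0171 silhouettes in both cams
print('cell px top', proj('top',[[.603,.226,.0171],[.465,.270,.0171]]).round(1),'scene',proj('scene',[[.603,.226,.0171],[.465,.270,.0171]]).round(1))
E
```

```text
[[ 0.5535 -0.0116  0.028 ]
 [ 0.5625 -0.2385  0.028 ]
 [ 0.3945 -0.2461  0.028 ]
 [ 0.3861 -0.0173  0.028 ]] sides [np.float64(0.2271), np.float64(0.1682), np.float64(0.2289), np.float64(0.1675)]
top radio [ 0.4741 -0.1284  0.0387] 2.22 [ 1.1  1.4  1.  -1.5 -0.8 -0.5 -1.3  0.5]
scene [[ 0.5661 -0.2326  0.028 ]
 [ 0.3977 -0.2415  0.028 ]
 [ 0.3849 -0.0176  0.028 ]]
mid wall [[ 37.7   4.9]
 [ 35.3  12.8]
 [ 35.9  -1.3]
 [ 36.   77.5]
 [ 34.  -61.6]]
p floor edges [[ 39.9   3.5]
 [ 37.5  11.5]
 [ 38.1  -2.8]
 [ 38.2  77. ]
 [ 36.2 -63.9]]
holder, contact1, contact2 [[ 0.5121 -0.1269]
 [ 0.5122 -0.1284]
 [ 0.5093 -0.0535]]
[[ 0.965  0.264 -0.   ]
 [ 0.264 -0.965  0.001]
 [-0.    -0.001 -1.   ]]
cell px top [[187.  185.5]
 [173.1 228. ]] scene [[303.6 268.5]
 [348.4 246.3]]
```

Both targets confirmed: black sleeve, bronze band towards +y. The four green ones are look-alikes. Radio is at (0.474, -0.128) with yaw 2.2°, and the holder is shifted about +4 mm along y. Now moving over cell B (0.465, 0.270).

Request:
play_rows(
  increments=[
    {"linear":[3.0,-3.6,0],"spin":0},
    {"linear":[3.0,-3.6,0],"spin":0},
    {"linear":[3.0,-3.6,0],"spin":0},
    {"linear":[3.0,-3.6,0],"spin":0},
    {"linear":[3.0,-3.6,0],"spin":0},
    {"linear":[3.0,-3.6,0],"spin":0},
    {"linear":[3.0,-3.6,0],"spin":0},
    {"linear":[3.0,-3.6,0],"spin":0},
  ],
  fingers=0.65,
)

```text
t: 1.05
ee_pos: [0.3207, -0.26, 0.2479]
tool_rot: [0.991, 0.133, 0.0, 0.0]
wrist_force: [0.9, -0.7, 0.2]
finger_gap: 0.65
```

Request:
play_rows(
  increments=[
    {"linear":[3.0,-3.6,0],"spin":0},
    {"linear":[3.0,-3.6,0],"spin":0},
    {"linear":[3.0,-3.6,0],"spin":0},
    {"linear":[3.0,-3.6,0],"spin":0},
    {"linear":[3.0,-3.6,0],"spin":0},
    {"linear":[1.8,-4.2,0],"spin":0},
    {"linear":[1.8,-4.2,0],"spin":0},
    {"linear":[1.8,-4.2,0],"spin":0},
  ],
)

```text
t: 1.85
ee_pos: [0.4365, 0.0889, 0.2478]
tool_rot: [0.991, 0.133, 0.0, 0.0]
wrist_force: [1.2, -0.3, -0.1]
finger_gap: 0.649
```

Request:
play_rows(
  increments=[
    {"linear":[1.8,-4.2,0],"spin":0},
    {"linear":[1.8,-4.2,0],"spin":0},
    {"linear":[1.8,-4.2,0],"spin":0},
    {"linear":[1.8,-4.2,0],"spin":0},
    {"linear":[0,0,2],"spin":-0.149},
    {"linear":[0,0,2],"spin":-0.149},
    {"linear":[0,0,2],"spin":-0.149},
    {"linear":[0,0,2],"spin":-0.149},
  ],
)

```text
t: 2.65
ee_pos: [0.4615, 0.2683, 0.1668]
tool_rot: [0.907, 0.421, 0.0, -0.0]
wrist_force: [0.8, 0.6, 0.3]
finger_gap: 0.651
```

Request:
play_rows(
  increments=[
    {"linear":[0,0,2],"spin":-0.146},
    {"linear":[0,0,2],"spin":-0.146},
    {"linear":[0,0.25,2],"spin":0},
    {"linear":[0,0,2.5],"spin":0},
    {"linear":[0,0,2.5],"spin":0},
    {"linear":[0,0,2.0],"spin":0},
    {"linear":[0,0,0.8],"spin":0},
    {"linear":[0,0,0],"spin":0},
  ],
)

```text
t: 3.45
ee_pos: [0.4634, 0.2669, 0.0288]
tool_rot: [0.838, 0.546, -0.001, -0.0]
wrist_force: [-1.0, 0.6, 0.3]
finger_gap: 0.652
```

Request:
play_rows(
  increments=[
    {"linear":[0,0,0],"spin":0},
    {"linear":[0,0,0],"spin":0},
    {"linear":[0,0,0],"spin":0},
    {"linear":[0,0,0],"spin":0},
    {"linear":[0,0,0],"spin":0},
    {"linear":[0,0,0],"spin":0},
    {"linear":[0,0,0],"spin":0},
    {"linear":[0,0,0],"spin":0},
  ],
  fingers=0.2,
)

```text
t: 4.25
ee_pos: [0.4643, 0.2674, 0.0304]
tool_rot: [0.838, 0.546, 0.001, 0.0]
wrist_force: [-0.7, -1.6, 6.1]
finger_gap: 0.381
```

Request:
play_rows(
  increments=[
    {"linear":[0,0,-2],"spin":0},
    {"linear":[0,0,-4],"spin":-0.15},
    {"linear":[0,0,-3],"spin":-0.15},
    {"linear":[0,0,-3],"spin":-0.15},
    {"linear":[-4.2,0.32,0],"spin":0},
    {"linear":[-4.2,0.32,0],"spin":0},
    {"linear":[-4.2,0.32,0],"spin":0},
    {"linear":[-4.2,0.32,0],"spin":0},
  ],
)

```text
t: 5.05
ee_pos: [0.4822, 0.0979, 0.1496]
tool_rot: [0.695, 0.719, -0.0, 0.0]
wrist_force: [0.8, 0.4, -0.4]
finger_gap: 0.376
```

Request:
play_rows(
  increments=[
    {"linear":[-4.2,0.32,0],"spin":0},
    {"linear":[-4.2,0.32,0],"spin":0},
    {"linear":[-4.2,0.32,0],"spin":0},
    {"linear":[-4.2,0.32,0],"spin":0},
    {"linear":[-4.2,0.32,2],"spin":0},
    {"linear":[-3.8,0.32,2],"spin":0},
    {"linear":[0,0,2],"spin":0},
    {"linear":[0,0,0],"spin":0},
  ],
)

```text
t: 5.85
ee_pos: [0.5081, -0.1486, 0.0873]
tool_rot: [0.696, 0.718, -0.001, -0.002]
wrist_force: [-0.9, 0.1, -0.5]
finger_gap: 0.379
```

```bash
python3 - <<'E'
from h import *
o=observe(); print(o['ee_pos'],o['tool_rot'],o['wrist_force'],o['finger_gap'],o['joint_pos'])
p,d=look('top','top1.png'); p2,d2=look('scene','scene1.png')
c=lambda im,u,v,w,h: cv2.resize(im[v:v+h,u:u+w,::-1],(400,300),interpolation=cv2.INTER_CUBIC)
cv2.imwrite('pics/c1.png',np.hstack([c(p,255,190,88,66),c(p2,195,130,100,75)]))
E
```

```text
[ 0.50805867 -0.14858427  0.08726218] [ 0.69590858  0.71812688 -0.00099349 -0.00201386] [-0.92261362  0.06626222 -0.53573141] 0.379052566388601 [ 0.85324669  0.62369163 -0.88431037  1.93471532  0.62089292  0.88650075
 -0.32283071]
```

View pics/c1.png

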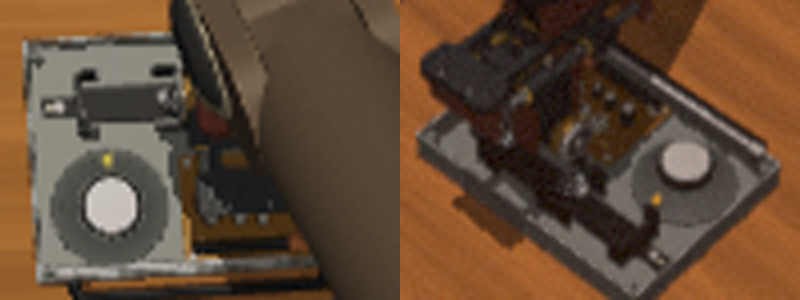

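Request:
play_rows(
  increments=[
    {"linear":[-0.1,0.48,0],"spin":-0.007},
    {"linear":[0,0,0.8],"spin":0},
    {"linear":[0,0,0.8],"spin":0},
    {"linear":[0,0,0.6],"spin":0},
    {"linear":[0,0,0.2],"spin":0},
    {"linear":[0,0,0.1],"spin":0},
    {"linear":[0,0,0.1],"spin":0},
    {"linear":[0,0,0],"spin":0},
  ],
)

```text
t: 6.75
ee_pos: [0.5149, -0.1483, 0.0637]
tool_rot: [0.692, 0.721, 0.0, 0.0]
wrist_force: [0.1, -0.5, -0.3]
finger_gap: 0.386
```

Request:
play_rows(
  increments=[
    {"linear":[0,0,0.1],"spin":0},
    {"linear":[0,0,0.1],"spin":0},
    {"linear":[0,0,0.05],"spin":0},
    {"linear":[0,0,0.05],"spin":0},
    {"linear":[0,0,0],"spin":0},
    {"linear":[0,0,0],"spin":0},
    {"linear":[0,0,0],"spin":0},
    {"linear":[0,0,0],"spin":0},
  ],
)

```text
t: 7.55
ee_pos: [0.5149, -0.1483, 0.0607]
tool_rot: [0.692, 0.721, -0.0, 0.0]
wrist_force: [0.1, -0.1, -1.0]
finger_gap: 0.385
```

Request:
play_rows(
  increments=[
    {"linear":[-0.1,-0.2,0],"spin":0},
    {"linear":[0,0,0.1],"spin":0},
    {"linear":[0,0,0.1],"spin":0},
    {"linear":[0,0,0.1],"spin":0},
    {"linear":[0,0,0],"spin":0},
    {"linear":[0,0,0],"spin":0},
    {"linear":[0,0,0],"spin":0},
    {"linear":[0,0,0],"spin":0},
  ],
)

```text
t: 8.35
ee_pos: [0.5128, -0.1503, 0.0582]
tool_rot: [0.693, 0.721, -0.001, 0.001]
wrist_force: [-3.9, -2.0, 6.6]
finger_gap: 0.382
```

Request:
play_rows(
  increments=[
    {"linear":[0,-0.1,0.1],"spin":0},
    {"linear":[0,0,0.1],"spin":0},
    {"linear":[0,0,0],"spin":0},
    {"linear":[0,0,0],"spin":0},
    {"linear":[0,0,0],"spin":0},
    {"linear":[0,0,0],"spin":0},
    {"linear":[0,0,0],"spin":0},
    {"linear":[0,0,0],"spin":0},
  ],
)

```text
t: 9.15
ee_pos: [0.5126, -0.1507, 0.0566]
tool_rot: [0.693, 0.721, -0.0, 0.001]
wrist_force: [-2.2, -3.5, 8.9]
finger_gap: 0.385
```

Request:
play_rows(
  increments=[
    {"linear":[0,0,0.1],"spin":0},
    {"linear":[0,0,0.1],"spin":0},
    {"linear":[0,0,0.1],"spin":0},
    {"linear":[0,0,0],"spin":0},
    {"linear":[0,0,0],"spin":0},
    {"linear":[0,0,0],"spin":0},
    {"linear":[0,0,0],"spin":0},
    {"linear":[0,0,0],"spin":0},
  ],
)

```text
t: 9.95
ee_pos: [0.5126, -0.1512, 0.0536]
tool_rot: [0.693, 0.721, -0.0, 0.001]
wrist_force: [-1.3, -5.4, 8.8]
finger_gap: 0.384
```

```bash
python3 - <<'E'
from h import *
o=observe(); print(o['ee_pos'],o['wrist_force'],o['moment'])
p2,d2=look('scene'); u=proj('scene',[[.513,-.15,.04]])[0]; print(u)
a,b=int(u[0])-40,int(u[1])-30
im=cv2.resize(p2[b:b+60,a:a+80,::-1],(800,600),interpolation=cv2.INTER_CUBIC); cv2.imwrite('pics/s2.png',im)
E
```

```text
[ 0.51261721 -0.15115918  0.05356605] [-1.34829835 -5.42797782  8.76340171] [-0.80451339  0.16599141  0.0489428 ]
[229.75136278 166.88035448]
```

View pics/s2.png

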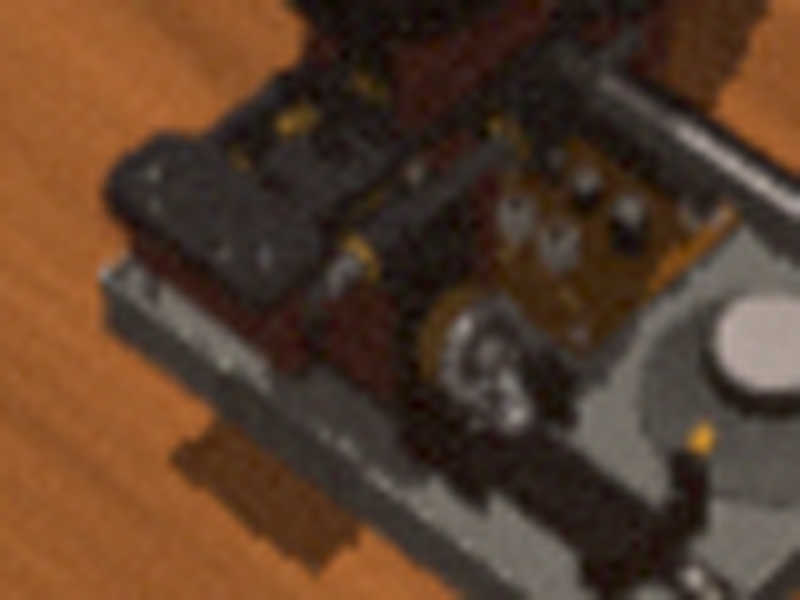

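Request:
play_rows(
  increments=[
    {"linear":[0,0,0.1],"spin":0},
    {"linear":[0,0,0.1],"spin":0},
    {"linear":[0,0,0.05],"spin":0},
    {"linear":[0,0,0],"spin":0},
    {"linear":[0,0,0],"spin":0},
    {"linear":[0,0,0],"spin":0},
    {"linear":[0,0,0],"spin":0},
    {"linear":[0,0,0],"spin":0},
  ],
)

```text
t: 10.8
ee_pos: [0.5126, -0.1513, 0.0511]
tool_rot: [0.693, 0.721, -0.001, 0.002]
wrist_force: [-1.7, -5.5, 8.8]
finger_gap: 0.382
```

Request:
play_rows(
  increments=[
    {"linear":[-0.1,0,0],"spin":0},
    {"linear":[-0.1,0,0],"spin":0},
    {"linear":[-0.1,0,0],"spin":0},
    {"linear":[-0.1,0,0],"spin":0},
    {"linear":[-0.1,0,0],"spin":0},
    {"linear":[-0.1,0,0],"spin":0},
    {"linear":[0,0,0],"spin":0},
    {"linear":[0,0,0],"spin":0},
  ],
)

```text
t: 11.6
ee_pos: [0.5129, -0.1545, 0.0506]
tool_rot: [0.692, 0.722, 0.001, 0.0]
wrist_force: [0.3, 4.8, 5.2]
finger_gap: 0.382
```

Request:
play_rows(
  increments=[
    {"linear":[-0.1,0,0],"spin":0},
    {"linear":[-0.1,0,0],"spin":0},
    {"linear":[-0.1,0,0],"spin":0},
    {"linear":[-0.1,0,0],"spin":0},
    {"linear":[-0.1,0,0],"spin":0},
    {"linear":[-0.1,0,0],"spin":0},
    {"linear":[0,0,0],"spin":0},
    {"linear":[0,0,0],"spin":0},
  ],
)

```text
t: 12.4
ee_pos: [0.513, -0.1595, 0.0502]
tool_rot: [0.692, 0.722, 0.001, -0.0]
wrist_force: [1.4, 7.3, 2.0]
finger_gap: 0.383
```

Request:
play_rows(
  increments=[
    {"linear":[-0.1,0,0],"spin":0},
    {"linear":[-0.1,0,0],"spin":0},
    {"linear":[-0.1,0,0],"spin":0},
    {"linear":[0,0,0],"spin":0},
    {"linear":[0,0,0],"spin":0},
    {"linear":[0,0,0],"spin":0},
    {"linear":[0,0,0],"spin":0},
    {"linear":[0,0,0],"spin":0},
  ],
)

```text
t: 13.2
ee_pos: [0.5132, -0.1618, 0.0503]
tool_rot: [0.692, 0.722, 0.002, -0.001]
wrist_force: [0.7, 9.5, 2.5]
finger_gap: 0.382
```

```bash
python3 - <<'E'
from h import *
F=[]
o=observe(); print(o['ee_pos'],o['wrist_force'],o['moment'])
p2,d2=look('scene'); u=proj('scene',[[.513,-.14,.04]])[0]
a,b=int(u[0])-32,int(u[1])-24
im=cv2.resize(p2[b:b+48,a:a+64,::-1],(800,600),interpolation=cv2.INTER_CUBIC); cv2.imwrite('pics/s3.png',im); print(a,b)
E
```

```text
[ 0.51316155 -0.16177786  0.05025039] [0.71184532 9.50029436 2.54806157] [ 1.94572868 -0.27549189  0.06496558]
200 144
```

View pics/s3.png

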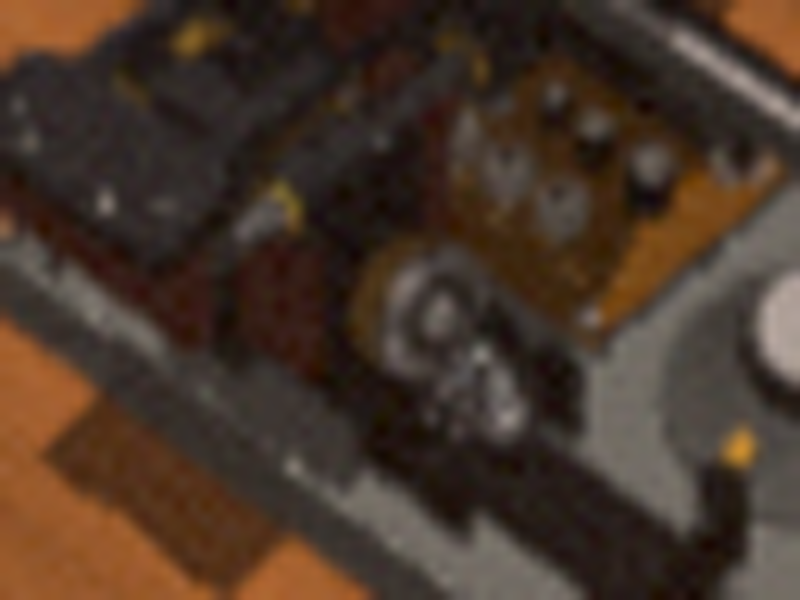

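Request:
play_rows(
  increments=[
    {"linear":[-0.1,0,0],"spin":0},
    {"linear":[-0.05,0,0],"spin":0},
    {"linear":[0,0,0.1],"spin":0},
    {"linear":[0,0,0.1],"spin":0},
    {"linear":[0,0,0.1],"spin":0},
    {"linear":[0,0,0],"spin":0},
    {"linear":[0,0,0],"spin":0},
    {"linear":[0,0,0],"spin":0},
  ],
)

```text
t: 14.05
ee_pos: [0.5133, -0.1629, 0.0476]
tool_rot: [0.692, 0.722, 0.002, -0.001]
wrist_force: [-0.3, 11.1, 5.5]
finger_gap: 0.387
```

Request:
play_rows(
  increments=[
    {"linear":[0,0,0.1],"spin":0},
    {"linear":[0.03,0,0.1],"spin":0},
    {"linear":[0.03,0,0.1],"spin":0},
    {"linear":[0,0,0],"spin":0},
    {"linear":[0,0,0],"spin":0},
    {"linear":[0,0,0],"spin":0},
    {"linear":[0,0,0],"spin":0},
    {"linear":[0,0,0],"spin":0},
  ],
)

```text
t: 14.85
ee_pos: [0.5134, -0.1623, 0.0447]
tool_rot: [0.692, 0.722, 0.002, -0.0]
wrist_force: [-0.3, 10.0, 6.5]
finger_gap: 0.385
```

Request:
play_rows(
  increments=[
    {"linear":[0.05,0,0.1],"spin":0},
    {"linear":[0.05,0,0.1],"spin":0},
    {"linear":[0.05,0,0.1],"spin":0},
    {"linear":[0.05,0,0.1],"spin":0},
    {"linear":[0,0,0],"spin":0},
    {"linear":[0,0,0],"spin":0},
    {"linear":[0,0,0],"spin":0},
    {"linear":[0,0,0],"spin":0},
  ],
)

```text
t: 15.65
ee_pos: [0.5134, -0.1612, 0.0407]
tool_rot: [0.692, 0.722, 0.001, -0.0]
wrist_force: [-0.2, 8.1, 6.1]
finger_gap: 0.378
```

Request:
play_rows(
  increments=[
    {"linear":[0.05,0,0.1],"spin":0},
    {"linear":[0.05,0,0.05],"spin":0},
    {"linear":[0,0,0],"spin":0},
    {"linear":[0,0,0],"spin":0},
    {"linear":[0,0,0],"spin":0},
    {"linear":[0,0,0],"spin":0},
    {"linear":[0,0,0],"spin":0},
    {"linear":[0,0,0],"spin":0},
  ],
)

```text
t: 16.45
ee_pos: [0.5134, -0.1608, 0.0392]
tool_rot: [0.692, 0.722, 0.001, 0.0]
wrist_force: [0.2, 5.9, 6.4]
finger_gap: 0.387
```

Request:
play_rows(
  increments=[
    {"linear":[0,0,0],"spin":0},
    {"linear":[0,0,0],"spin":0},
    {"linear":[0,0,0],"spin":0},
    {"linear":[0,0,0],"spin":0},
    {"linear":[0,0,-2],"spin":0},
    {"linear":[0,0,-3],"spin":0},
    {"linear":[0,0,-4],"spin":0},
    {"linear":[0,0,-3],"spin":0},
  ],
  fingers=0.52,
)

```text
t: 17.25
ee_pos: [0.5126, -0.1624, 0.1604]
tool_rot: [0.692, 0.721, 0.0, 0.0]
wrist_force: [0.5, -0.1, -0.0]
finger_gap: 0.515
```

Request:
play_rows(
  increments=[
    {"linear":[4.25,1.16,0],"spin":0},
    {"linear":[4.25,1.16,0],"spin":0},
    {"linear":[4.25,1.16,0],"spin":0},
    {"linear":[4.25,1.16,0],"spin":0},
    {"linear":[4.25,1.16,0],"spin":0},
    {"linear":[4.25,1.16,0],"spin":0},
    {"linear":[4.25,1.16,0],"spin":0},
    {"linear":[4.25,1.16,0],"spin":0},
  ],
  fingers=0.65,
)

```text
t: 18.05
ee_pos: [0.5915, 0.1824, 0.1584]
tool_rot: [0.693, 0.721, -0.0, 0.0]
wrist_force: [0.2, -0.2, 0.4]
finger_gap: 0.652
```

Request:
play_rows(
  increments=[
    {"linear":[4.2,1.16,0],"spin":0},
    {"linear":[0,0,0],"spin":0.135},
    {"linear":[0,0,0],"spin":0.135},
    {"linear":[0,0,0],"spin":0.135},
    {"linear":[0,0,0],"spin":0.135},
    {"linear":[0,0,0],"spin":0.135},
    {"linear":[0,0,0],"spin":0},
    {"linear":[0,0,0],"spin":0},
  ],
)

```text
t: 18.85
ee_pos: [0.601, 0.2235, 0.1586]
tool_rot: [0.891, 0.453, -0.0, 0.0]
wrist_force: [-0.1, -0.2, 0.0]
finger_gap: 0.651
```

```bash
python3 - <<'E'
from h import *
o=observe(); print(o['ee_pos'],o['tool_rot'])
p,d=look('top'); p2,d2=look('scene'); W=cloud('top',d)
c=lambda im,u,v,w,h: cv2.resize(im[v:v+h,u:u+w,::-1],(400,300),interpolation=cv2.INTER_CUBIC)
cv2.imwrite('pics/c4.png',np.hstack([c(p,255,190,88,66),c(p2,205,140,64,48)]))
for q in outline_of('top','cell_1')[:8]:
    m=q['pixels']; P=W[m]; e=q['extent']; 
    if e[0]>250: 
        M=m&(W[...,2]>.034); s=W[M]; A=np.c_[s[:,1],np.ones(len(s))]; print(q['conf'],e,np.nanmedian(P,0).round(4)); print('top z slope',np.linalg.lstsq(A,s[:,2],rcond=None)[0].round(3), s[:,1].min(),s[:,1].max())
E
```

```text
[0.60101685 0.22346151 0.15855497] [ 8.91396809e-01  4.53223604e-01 -1.48364086e-04  2.67354539e-04]
0.46 [294.7, 204.3, 20.4, 9.0] [ 0.5126 -0.1592  0.0437]
top z slope [0.125 0.064] -0.18555829228478588 -0.12783263981584664
```

View pics/c4.png

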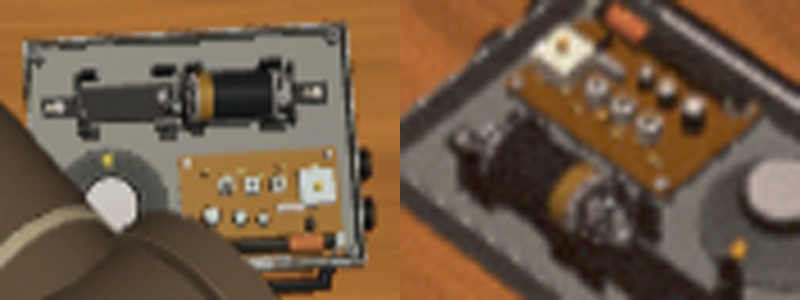

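First cell is home: its top reads 43.7 mm and the bronze end sits on the contact. Next I pick the second cell.

Request:
play_rows(
  increments=[
    {"linear":[0,0,3],"spin":0},
    {"linear":[0,0,3],"spin":0},
    {"linear":[0,0,3],"spin":0},
    {"linear":[0,0,2],"spin":0},
    {"linear":[0,0,1.5],"spin":0},
    {"linear":[0,0,0.5],"spin":0},
    {"linear":[0,0,0],"spin":0},
    {"linear":[0,0,0],"spin":0},
  ],
)

```text
t: 19.8
ee_pos: [0.6017, 0.224, 0.0297]
tool_rot: [0.892, 0.452, 0.001, -0.0]
wrist_force: [-0.2, 0.6, 0.5]
finger_gap: 0.65
```

Request:
play_rows(
  increments=[
    {"linear":[0,0,0],"spin":0},
    {"linear":[0,0,0],"spin":0},
    {"linear":[0,0,0],"spin":0},
    {"linear":[0,0,0],"spin":0},
    {"linear":[0,0,0],"spin":0},
    {"linear":[0,0,0],"spin":0},
    {"linear":[0,0,0],"spin":0},
    {"linear":[0,0,0],"spin":0},
  ],
  fingers=0.2,
)

```text
t: 20.6
ee_pos: [0.6013, 0.2237, 0.0291]
tool_rot: [0.892, 0.451, 0.0, 0.0]
wrist_force: [-0.9, -0.2, 5.8]
finger_gap: 0.386
```

Request:
play_rows(
  increments=[
    {"linear":[0,0,-2],"spin":0},
    {"linear":[0,0,-3],"spin":-0.135},
    {"linear":[0,0,-3],"spin":-0.135},
    {"linear":[0,0,-2],"spin":-0.135},
    {"linear":[0,0,-2],"spin":-0.135},
    {"linear":[0,0,0],"spin":-0.135},
    {"linear":[-4.2,-1.46,0],"spin":0},
    {"linear":[-4.2,-1.46,0],"spin":0},
  ],
)

```text
t: 21.4
ee_pos: [0.5745, 0.1388, 0.148]
tool_rot: [0.691, 0.723, 0.0, -0.001]
wrist_force: [0.7, -1.3, -0.2]
finger_gap: 0.381
```

Request:
play_rows(
  increments=[
    {"linear":[-4.2,-1.46,0],"spin":0},
    {"linear":[-4.2,-1.46,0],"spin":0},
    {"linear":[-4.2,-1.46,0],"spin":0},
    {"linear":[-4.2,-1.46,2],"spin":0},
    {"linear":[-4.2,-1.46,3],"spin":0},
    {"linear":[0,0,2],"spin":0},
    {"linear":[0,0,0],"spin":0},
    {"linear":[0,0,0],"spin":0},
  ],
)

```text
t: 22.2
ee_pos: [0.512, -0.0704, 0.0809]
tool_rot: [0.692, 0.722, 0.0, -0.0]
wrist_force: [-0.9, 1.0, -0.9]
finger_gap: 0.383
```

Request:
play_rows(
  increments=[
    {"linear":[-0.48,-0.17,0],"spin":0.003},
    {"linear":[0,0,0.7],"spin":0},
    {"linear":[0,0,0.7],"spin":0},
    {"linear":[0,0,0.4],"spin":0},
    {"linear":[0,0,0.2],"spin":0},
    {"linear":[0,0,0],"spin":0},
    {"linear":[0,0,0],"spin":0},
    {"linear":[0,0,0],"spin":0},
  ],
)

```text
t: 23.0
ee_pos: [0.5105, -0.0763, 0.0608]
tool_rot: [0.694, 0.72, 0.0, 0.0]
wrist_force: [-0.3, 0.7, -1.6]
finger_gap: 0.384
```

Request:
play_rows(
  increments=[
    {"linear":[0.1,0,0.1],"spin":0},
    {"linear":[0,0,0.1],"spin":0},
    {"linear":[0,0,0.1],"spin":0},
    {"linear":[0,0,0.1],"spin":0},
    {"linear":[0,0,0],"spin":0},
    {"linear":[0,0,0],"spin":0},
    {"linear":[0,0,0],"spin":0},
    {"linear":[0,0,0],"spin":0},
  ],
)

```text
t: 23.8
ee_pos: [0.5104, -0.0757, 0.0572]
tool_rot: [0.694, 0.72, -0.0, 0.0]
wrist_force: [-2.6, -2.3, 7.0]
finger_gap: 0.383
```

Request:
play_rows(
  increments=[
    {"linear":[0,0,0.1],"spin":0},
    {"linear":[0,0,0.1],"spin":0},
    {"linear":[0,0,0.1],"spin":0},
    {"linear":[0,0,0.1],"spin":0},
    {"linear":[0,0,0],"spin":0},
    {"linear":[0,0,0],"spin":0},
    {"linear":[0,0,0],"spin":0},
    {"linear":[0,0,0],"spin":0},
  ],
)

```text
t: 24.6
ee_pos: [0.5105, -0.0767, 0.0532]
tool_rot: [0.694, 0.72, -0.001, 0.001]
wrist_force: [-2.1, -3.6, 7.9]
finger_gap: 0.379
```

Request:
play_rows(
  increments=[
    {"linear":[0,0,0.1],"spin":0},
    {"linear":[0,0,0.1],"spin":0},
    {"linear":[0,0,0.1],"spin":0},
    {"linear":[0,0,0.05],"spin":0},
    {"linear":[0,0,0],"spin":0},
    {"linear":[0,0,0],"spin":0},
    {"linear":[0,0,0],"spin":0},
    {"linear":[0,0,0],"spin":0},
  ],
)

```text
t: 25.4
ee_pos: [0.5106, -0.077, 0.0498]
tool_rot: [0.694, 0.72, -0.001, 0.001]
wrist_force: [-2.0, -4.7, 8.2]
finger_gap: 0.383
```

Same signature as the first cell. Now pushing against the spring.

Request:
play_rows(
  increments=[
    {"linear":[-0.15,0,0],"spin":0},
    {"linear":[-0.15,0,0],"spin":0},
    {"linear":[-0.15,0,0],"spin":0},
    {"linear":[-0.15,0,0],"spin":0},
    {"linear":[-0.15,0,0],"spin":0},
    {"linear":[-0.15,0,0],"spin":0},
    {"linear":[-0.15,0,0],"spin":0},
    {"linear":[-0.15,0,0],"spin":0},
  ],
)

```text
t: 26.2
ee_pos: [0.5111, -0.0857, 0.0492]
tool_rot: [0.693, 0.721, 0.001, -0.001]
wrist_force: [0.4, 7.5, 1.3]
finger_gap: 0.383
```

Request:
play_rows(
  increments=[
    {"linear":[-0.1,0,0],"spin":0},
    {"linear":[-0.1,0,0],"spin":0},
    {"linear":[0,0,0],"spin":0},
    {"linear":[0,0,0],"spin":0},
    {"linear":[0,0,0],"spin":0},
    {"linear":[0,0,0],"spin":0},
    {"linear":[0,0,0],"spin":0},
    {"linear":[0,0,0],"spin":0},
  ],
)

```text
t: 27.0
ee_pos: [0.5112, -0.0869, 0.0492]
tool_rot: [0.693, 0.721, 0.001, -0.001]
wrist_force: [0.2, 9.6, 2.4]
finger_gap: 0.377
```

Request:
play_rows(
  increments=[
    {"linear":[-0.1,0,0],"spin":0},
    {"linear":[-0.05,0,0],"spin":0},
    {"linear":[0,0,0.1],"spin":0},
    {"linear":[0,0,0.1],"spin":0},
    {"linear":[0,0,0.1],"spin":0},
    {"linear":[0,0,0],"spin":0},
    {"linear":[0,0,0],"spin":0},
    {"linear":[0,0,0],"spin":0},
  ],
)

```text
t: 27.8
ee_pos: [0.5116, -0.088, 0.0466]
tool_rot: [0.693, 0.721, 0.002, -0.001]
wrist_force: [-0.8, 10.2, 5.6]
finger_gap: 0.38
```

Request:
play_rows(
  increments=[
    {"linear":[0,0,0.1],"spin":0},
    {"linear":[0.03,0,0.1],"spin":0},
    {"linear":[0.03,0,0.1],"spin":0},
    {"linear":[0,0,0],"spin":0},
    {"linear":[0,0,0],"spin":0},
    {"linear":[0,0,0],"spin":0},
    {"linear":[0,0,0],"spin":0},
    {"linear":[0,0,0],"spin":0},
  ],
)

```text
t: 28.6
ee_pos: [0.5118, -0.0873, 0.0437]
tool_rot: [0.693, 0.721, 0.002, -0.0]
wrist_force: [-0.6, 10.1, 5.6]
finger_gap: 0.381
```

Request:
play_rows(
  increments=[
    {"linear":[0.05,0,0.1],"spin":0},
    {"linear":[0.05,0,0.1],"spin":0},
    {"linear":[0.05,0,0.1],"spin":0},
    {"linear":[0.05,0,0.1],"spin":0},
    {"linear":[0,0,0],"spin":0},
    {"linear":[0,0,0],"spin":0},
    {"linear":[0,0,0],"spin":0},
    {"linear":[0,0,0],"spin":0},
  ],
)

```text
t: 29.4
ee_pos: [0.5119, -0.0861, 0.0398]
tool_rot: [0.693, 0.721, 0.002, 0.0]
wrist_force: [0.2, 8.9, 5.7]
finger_gap: 0.387
```

Request:
play_rows(
  increments=[
    {"linear":[0.05,0,0.1],"spin":0},
    {"linear":[0.05,0,0.05],"spin":0},
    {"linear":[0,0,0],"spin":0},
    {"linear":[0,0,0],"spin":0},
    {"linear":[0,0,0],"spin":0},
    {"linear":[0,0,0],"spin":0},
    {"linear":[0,0,0],"spin":0},
    {"linear":[0,0,0],"spin":0},
  ],
)

```text
t: 30.2
ee_pos: [0.5119, -0.0858, 0.0383]
tool_rot: [0.693, 0.721, 0.001, 0.0]
wrist_force: [-0.3, 6.8, 6.5]
finger_gap: 0.379
```

Request:
play_rows(
  increments=[
    {"linear":[0,0,0],"spin":0},
    {"linear":[0,0,0],"spin":0},
    {"linear":[0,0,0],"spin":0},
    {"linear":[0,0,0],"spin":0},
    {"linear":[0,0,-2],"spin":0},
    {"linear":[0,0,-3],"spin":0},
    {"linear":[0,0,-4],"spin":0},
    {"linear":[0,0,-4],"spin":0},
  ],
  fingers=0.52,
)

```text
t: 31.0
ee_pos: [0.5102, -0.0873, 0.1687]
tool_rot: [0.694, 0.72, -0.0, -0.001]
wrist_force: [0.4, -0.6, -0.5]
finger_gap: 0.521
```

Request:
play_rows(
  increments=[
    {"linear":[4.5,0,0],"spin":0},
    {"linear":[4.5,0,0],"spin":0},
    {"linear":[4.5,0,0],"spin":0},
    {"linear":[4.5,0,0],"spin":0},
    {"linear":[4.5,0,0],"spin":0},
    {"linear":[4.5,0,0],"spin":0},
    {"linear":[4.5,0,0],"spin":0},
    {"linear":[0,0,0],"spin":0},
  ],
)

```text
t: 31.8
ee_pos: [0.4968, 0.2349, 0.1685]
tool_rot: [0.69, 0.724, 0.002, -0.001]
wrist_force: [-0.5, 0.5, -0.0]
finger_gap: 0.521
```

```bash
python3 - <<'E'
from h import *
o=observe(); print(o['t'],o['ee_pos'],o['wrist_force'])
Ws=[]
for i in range(6):
    p,d=look('top'); Ws.append(cloud('top',d))
W=np.nanmedian(Ws,0); p2,_=look('scene')
c=lambda im,u,v,w,h: cv2.resize(im[v:v+h,u:u+w,::-1],(400,300),interpolation=cv2.INTER_CUBIC)
cv2.imwrite('pics/c5.png',np.hstack([c(p,255,190,88,66),c(p2,205,140,64,48)]))
q=np.load('radio.npy'); cs,s=np.cos(q[2]),np.sin(q[2])
L=(W[...,:2]-q[:2])@np.array([[cs,-s],[s,cs]])
for k,yc in (('pocket1',-.031),('pocket2',.044)):
    m=(abs(L[...,0]-.038)<.008)&(abs(L[...,1]-yc)<.026); A=np.c_[L[m][:,1]-yc,np.ones(m.sum())]
    print(k,m.sum(),'slope, top z',np.linalg.lstsq(A,W[m][:,2],rcond=None)[0].round(4),
     [np.median(W[m&(L[...,1]>a)&(L[...,1]<a+.013)][:,2]).round(4) for a in yc+np.array([-.026,-.013,0,.013])])
E
```

```text
31.8 [0.49679068 0.23493093 0.16846376] [-0.53367591  0.54955528 -0.02164968]
pocket1 80 slope, top z [0.1046 0.0467] [np.float64(0.0447), np.float64(0.0456), np.float64(0.0478), np.float64(0.0486)]
pocket2 86 slope, top z [0.085  0.0463] [np.float64(0.0444), np.float64(0.0463), np.float64(0.0471), np.float64(0.0486)]
```

View pics/c5.png

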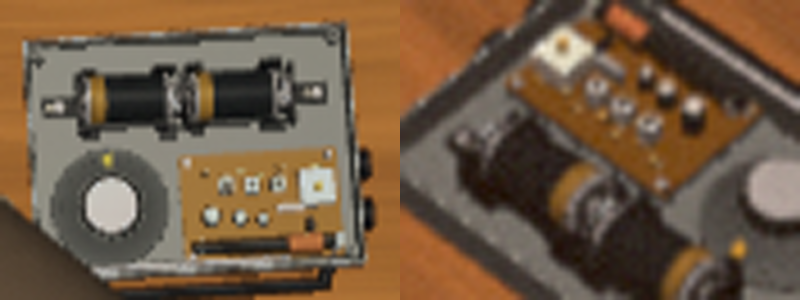

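Both cells sit between their walls the right way round. But the depth shows both tops sloping about 5° with the nub ends high, roughly 48.6 mm against 44.5 mm. I'll press each nub end down gently with closed fingers, cell 2 first.

Request:
play_rows(
  increments=[
    {"linear":[-4.3,0,0],"spin":0},
    {"linear":[-4.3,0,0],"spin":0},
    {"linear":[-4.3,0,0],"spin":0},
    {"linear":[-4.3,0,0],"spin":0},
    {"linear":[-4.3,0,1],"spin":0},
    {"linear":[-4.3,0,3],"spin":0},
    {"linear":[-4.3,0,3],"spin":0},
    {"linear":[0,0,1],"spin":0},
  ],
  fingers=0,
)

```text
t: 32.95
ee_pos: [0.5081, -0.0774, 0.0874]
tool_rot: [0.697, 0.717, -0.003, -0.001]
wrist_force: [-0.7, -0.0, 0.3]
finger_gap: 0.008
```

Request:
play_rows(
  increments=[
    {"linear":[0,0,0.3],"spin":0},
    {"linear":[0,0,0.1],"spin":0},
    {"linear":[0,0,0.1],"spin":0},
    {"linear":[0,0,0.1],"spin":0},
    {"linear":[0,0,0],"spin":0},
    {"linear":[0,0,0],"spin":0},
    {"linear":[0,0,0],"spin":0},
    {"linear":[0,0,0],"spin":0},
  ],
)

```text
t: 33.75
ee_pos: [0.5102, -0.0692, 0.0845]
tool_rot: [0.693, 0.72, 0.0, 0.0]
wrist_force: [0.6, -0.3, -0.5]
finger_gap: 0.006
```

Request:
play_rows(
  increments=[
    {"linear":[0.4,0.1,0.5],"spin":0},
    {"linear":[0,0,0.4],"spin":0},
    {"linear":[0,0,0.2],"spin":0},
    {"linear":[0,0,0.1],"spin":0},
    {"linear":[0,0,0.1],"spin":0},
    {"linear":[0,0,0],"spin":0},
    {"linear":[0,0,0],"spin":0},
    {"linear":[0,0,0],"spin":0},
  ],
)

```text
t: 34.55
ee_pos: [0.5114, -0.0642, 0.0717]
tool_rot: [0.693, 0.721, 0.001, -0.0]
wrist_force: [-0.1, 4.1, 5.2]
finger_gap: -0.0
```

Request:
play_rows(
  increments=[
    {"linear":[0,0,0.1],"spin":0},
    {"linear":[0,0,0.1],"spin":0},
    {"linear":[0,0,0],"spin":0},
    {"linear":[0,0,0],"spin":0},
    {"linear":[0,0,0],"spin":0},
    {"linear":[0,0,0],"spin":0},
    {"linear":[0,0,0],"spin":0},
    {"linear":[0,0,0],"spin":0},
  ],
)

```text
t: 35.35
ee_pos: [0.5115, -0.0637, 0.0699]
tool_rot: [0.693, 0.721, 0.001, -0.0]
wrist_force: [-0.6, 4.4, 6.9]
finger_gap: -0.001
```

Request:
play_rows(
  increments=[
    {"linear":[0,0,0.1],"spin":0},
    {"linear":[0,0,0.1],"spin":0},
    {"linear":[0,0,0],"spin":0},
    {"linear":[0,0,0],"spin":0},
    {"linear":[0,0,0],"spin":0},
    {"linear":[0,0,0],"spin":0},
    {"linear":[0,0,0],"spin":0},
    {"linear":[0,0,0],"spin":0},
  ],
)

```text
t: 36.15
ee_pos: [0.5117, -0.0634, 0.069]
tool_rot: [0.693, 0.721, 0.001, 0.0]
wrist_force: [-4.3, 5.7, 21.1]
finger_gap: 0.008
```

Cell 2 bottomed at a 44 mm top height, the home value. Now the same on cell 1.

Request:
play_rows(
  increments=[
    {"linear":[0,0,-1.5],"spin":0},
    {"linear":[-3.9,-0.1,0],"spin":0},
    {"linear":[-3.9,-0.1,0],"spin":0},
    {"linear":[0,0,0],"spin":0},
    {"linear":[0,0,0.5],"spin":0},
    {"linear":[0,0,0.2],"spin":0},
    {"linear":[0,0,0],"spin":0},
    {"linear":[0,0,0],"spin":0},
  ],
)

```text
t: 36.95
ee_pos: [0.5119, -0.1421, 0.0754]
tool_rot: [0.693, 0.721, 0.0, -0.0]
wrist_force: [0.7, -0.0, -0.4]
finger_gap: 0.004
```

Request:
play_rows(
  increments=[
    {"linear":[0,0,0.2],"spin":0},
    {"linear":[0,0,0.1],"spin":0},
    {"linear":[0,0,0.1],"spin":0},
    {"linear":[0,0,0.1],"spin":0},
    {"linear":[0,0,0.1],"spin":0},
    {"linear":[0,0,0],"spin":0},
    {"linear":[0,0,0],"spin":0},
    {"linear":[0,0,0],"spin":0},
  ],
)

```text
t: 37.75
ee_pos: [0.513, -0.1414, 0.0703]
tool_rot: [0.693, 0.721, 0.001, 0.0]
wrist_force: [-0.0, 4.0, 6.1]
finger_gap: 0.006
```

Request:
play_rows(
  increments=[
    {"linear":[0,0,0.1],"spin":0},
    {"linear":[0,0,0.1],"spin":0},
    {"linear":[0,0,0.05],"spin":0},
    {"linear":[0,0,0],"spin":0},
    {"linear":[0,0,0],"spin":0},
    {"linear":[0,0,0],"spin":0},
    {"linear":[0,0,0],"spin":0},
    {"linear":[0,0,0],"spin":0},
  ],
)

```text
t: 38.55
ee_pos: [0.5135, -0.1409, 0.0691]
tool_rot: [0.693, 0.721, 0.001, 0.001]
wrist_force: [-2.8, 5.9, 20.5]
finger_gap: 0.008
```

Bottomed at the same height. Retreating and checking.

Request:
play_rows(
  increments=[
    {"linear":[0,0,-2],"spin":0},
    {"linear":[0,0,-4],"spin":0},
    {"linear":[0,0,-4],"spin":0},
    {"linear":[4.5,0,0],"spin":0},
    {"linear":[4.5,0,0],"spin":0},
    {"linear":[4.5,0,0],"spin":0},
    {"linear":[4.5,0,0],"spin":0},
    {"linear":[4.5,0,0],"spin":0},
  ],
)

```text
t: 39.35
ee_pos: [0.503, 0.0833, 0.167]
tool_rot: [0.694, 0.72, 0.0, 0.0]
wrist_force: [0.3, -0.6, -0.5]
finger_gap: 0.003
```

Request:
play_rows(
  increments=[
    {"linear":[4.5,0,0],"spin":0},
    {"linear":[4.5,0,0],"spin":0},
    {"linear":[4.5,0,0],"spin":0},
    {"linear":[0,0,0],"spin":0},
    {"linear":[0,0,0],"spin":0},
    {"linear":[0,0,0],"spin":0},
    {"linear":[0,0,0],"spin":0},
    {"linear":[0,0,0],"spin":0},
  ],
)

```text
t: 40.15
ee_pos: [0.4987, 0.2149, 0.1669]
tool_rot: [0.694, 0.72, -0.0, 0.0]
wrist_force: [0.0, -0.3, 0.7]
finger_gap: 0.004
```

```bash
python3 - <<'E'
from h import *
o=observe(); print(o['t'],o['ee_pos'],o['wrist_force'])
Ws=[]
for i in range(6):
    p,d=look('top'); Ws.append(cloud('top',d))
W=np.nanmedian(Ws,0); p2,_=look('scene')
c=lambda im,u,v,w,h: cv2.resize(im[v:v+h,u:u+w,::-1],(400,300),interpolation=cv2.INTER_CUBIC)
cv2.imwrite('pics/c6.png',np.hstack([c(p,255,190,88,66),c(p2,205,140,64,48)]))
q=np.load('radio.npy'); cs,s=np.cos(q[2]),np.sin(q[2])
L=(W[...,:2]-q[:2])@np.array([[cs,-s],[s,cs]])
for k,yc in (('pocket1',-.031),('pocket2',.044)):
    m=(abs(L[...,0]-.038)<.008)&(abs(L[...,1]-yc)<.026); A=np.c_[L[m][:,1]-yc,np.ones(m.sum())]
    print(k,m.sum(),'slope, top z',np.linalg.lstsq(A,W[m][:,2],rcond=None)[0].round(4),
     [np.median(W[m&(L[...,1]>a)&(L[...,1]<a+.013)][:,2]).round(4) for a in yc+np.array([-.026,-.013,0,.013])])
E
```

```text
40.15 [0.49871846 0.21492532 0.16687364] [ 0.01407551 -0.25270562  0.748775  ]
pocket1 81 slope, top z [0.0169 0.0441] [np.float64(0.0434), np.float64(0.0442), np.float64(0.0449), np.float64(0.0441)]
pocket2 87 slope, top z [0.0108 0.0439] [np.float64(0.0439), np.float64(0.0436), np.float64(0.0449), np.float64(0.0437)]
```

View pics/c6.png

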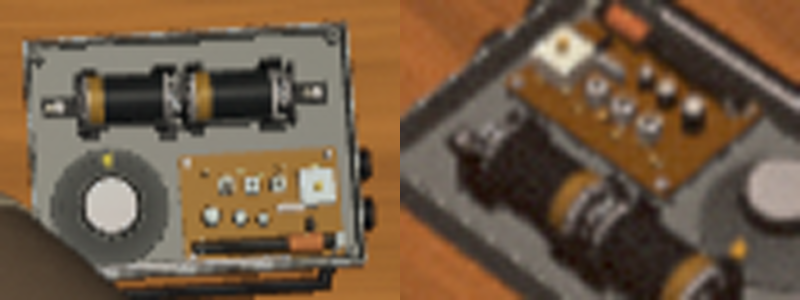

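Both cells now lie level with their tops at 44 mm, bronze/nub ends to +y, and the arm is clear. Handing in.

```bash
python3 -c "
from rig import *
print(hand_in())"
```

```text
the job is handed in; nothing more can be done
None
```

Both D cells are in their pockets, one per pocket, with flat bases on the springs and nubs on the flat contacts. I handed the job in at about 40 s; hand-in gives no verdict.

**How it went:** I carried each cell over its pocket and tilted it base-low on the contact-end wall. I then pushed it against the spring to about 10–11 N and swung it down. After release, both nub ends still stood about 4 mm high. I pressed each down with closed fingers, about 21 N at most, until it stopped at 44 mm.

**Last checks:**
- **Height:** the cell tops averaged 44.1 mm (pocket 1) and 43.9 mm (pocket 2), sloping 1° or less. The given home height is 44 mm.
- **Direction:** in the last picture both bronze nub ends face the radio's +y.
- **Arm:** it was clear, with no significant wrist force.
- **Other things:** I never deliberately touched the bystanders or the green cells, but I took no final picture to confirm they hadn't moved.

**Not measured or in disagreement:**
- **Spring travel:** I inferred it from the push force and the seated height. Just before release the force was 6–7 N, which suggests about 5–6 mm of push. That is lower than the 7.5 mm expected with a cell at home.
- **Holder shift:** the first picture put it at about +4 mm along y, while the first cell's seated position put it at about +1.5 mm. Either is well inside the 9 mm tolerance.

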